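# Start the self-tapping cover screw

### The job

One of the three small sensor boxes on the lab bench still has its blue wing screw standing up loose in the pilot hole. Grip that screw by its wing, press it firmly down so that the cover sinks on its rubber buffers, and keep pressing while you turn it clockwise about a quarter turn so that it cuts its first thread; then let go. Leave the box whose blue screw is already home and the box with the orange screw alone.

Things in the scene. Friction and masses are not known exactly. Their poses are not given: they have to be found in the camera images.
- wing_centre (a point): Centre of the blue wing (head) of the loose upright screw, z about 0.116. Wing: blade 36 mm long (x), 12 thick (y: pinch here, from above), 24 high (z up, the screw's axis). 21 mm of shank below it, then a 28 mm round flange; cover top 42 mm below centre. The cover (110 x 90 mm) floats on rubber buffers: pushed down it sinks 1 mm per 1.5 N, 12 mm at most, and rises when let go.
- thread (a joint): How far the blue screw has cut, rad of clockwise turn seen from above; 0 at the start, a quarter turn is 1.57. It cuts fully only under 10 N of push or more (cover sunk 7 mm or more; press the wing down by 10 mm); turning takes little torque and the wing goes no deeper meanwhile. Pushed less, it slips, partly or wholly: the wing spins without cutting. It stays upright and never shifts sideways.
- finished_box: The same kind of box, 110 (x) x 90 (y) mm, fixed to the bench, its blue wing screw already home: the wing sits right on its flange, no shank seen. Origin at the centre of its underside, z up; cover top 74 mm, wing top 107 mm above it. To be left alone.
- orange_box: The same kind of box with an orange wing screw that stands as high as the loose blue one. Origin at the centre of its underside, z up; cover top 74 mm, wing top 128 mm above it. To be left alone.
Things that resemble listed ones, but are neither listed nor needed, are in the scene too. Leave any pink look-alike of the part that bears wing_centre alone.

How it is judged:
At the end, for the whole second after the job is handed in: The loose blue screw has cut its thread by about a quarter turn (at least 0.9 rad, at most 2.5 rad, counted by joint thread) and has been let go (value of joint thread between 0.9 and 2.5 rad); the robot touches nothing.
It fails at once if the robot presses on the box whose blue screw is already home (contact force between any of the fingers, the arm and finished_box above 3 N).
It fails at once if the robot presses on the box with the orange screw (contact force between any of the fingers, the arm and orange_box above 3 N).
It also fails if it takes over 35 s, if anything falls off the work surface, if the arm or the gripper's body presses on something with over 40 N, if the wrist force passes 120 N, or if a joint passes its speed limit or range.

### The arm

A 6-joint arm with a two-finger parallel gripper is mounted at the origin on the work surface. World frame = base frame: x ahead of the robot, y to its left, z up, the work surface at z = 0. Lengths are in m, angles in rad, forces in N, time in s.
With the tool pointing down it reaches from about 0.325 to 0.875 m from the base axis. Payload 4.4 kg.
Tool frame: the origin (TCP) lies midway between the tips of the shut fingers; the grasp point (between the pads) lies arm.pinch_z behind it (arm.pinch_z is the distance from the TCP to the grasp point, in m); z points along the fingers, y is the direction in which the jaws open and shut (so a half turn about z gives the same grasp; the last joint's range is limited). The gripper opens to 85 mm and grips with 20 to 120 N. Pads are 22 mm wide; open, the fingers measure 114 mm over their backs; the gripper's body (76 mm by 85 mm) begins 54 mm behind the grasp point. The pads swing forward as they close: fully open they stand 13 mm farther back than shut.
Start: joints at [1.107, 0.207, 1.542, -0, 1.393, -0.15], TCP at [0.177, 0.547, 0.231] pointing down, gripper open.
Joint ranges: [-2.73, 2.73], [-0.86, 2.22], [0.23, 2.46], [-1.11, 4.25], [0.08, 2.63], [-2.82, 2.82]. Speed limits (rad/s): [2.79, 2.79, 3.14, 3.14, 3.14, 3.14].

### API

Orientations are given as a 3x3 rotation matrix whose columns are the frame's x, y, z axes.
In Python, from workcell import telemetry, cams, finish_job, arm gives the robot as it stands.
- The arm moves only by the tool apply_moves, never from a script. Its argument "targets" is a list of rows, each a list of 2 entries, a list of its own where there are three numbers: the shift along the tool's x, y, z in m, then the turn about the tool's z in rad. A call has 1 to 10 rows; each row shifts and turns the commanded pose from where the row before left it, along the tool's axes as they then stand; what a row does not reach is not made up. A row lasts 1/12 s, in which the tool goes at most 41.7 mm and 7.16 degrees, less where a joint would pass 70% of its speed; a pose out of reach is approached as far as the arm can. A call is refused whole if a number of a shift passes 0.0417 or a number of a turn 0.125, either way. A call with a gripper value outside its range is refused whole. "fingers" is the finger opening in m, from 0 to 0.0854, set as the call begins (left out, the last holds). The fingers move at their own pace and stop on an object; the grip force is fixed at half the most. Time passes only in rows, so rows that do not move let the fingers close. It gives the time, the measured TCP pose, the force and the opening at its end, in the units of the state.
- telemetry.state(): the state, without advancing time (a new reading comes with each control period).
- cams.read_camera(name): name is "scene" or "top"; returns the picture (480x640x3 uint8, red, green, blue); there is no depth.
- cams.camera_params(name): a dict with "K" (3x3 intrinsics, pixels), "cam_to_world" (4x4, takes a point from camera to world coordinates). Camera axes: x right, y up, looking along -z (the intrinsics and any distortion apply to the point x, -y, -z); pixel columns grow to the right and rows downward; lengths in m; the calibration is good to about 2 mm. A picture is of the moment at which its call begins. camera_params takes no time and is no camera call.
- finish_job(): hands the job in, once; it reports no verdict.
The state is a dict: "time": time; "joints": joint angles; "qd": joint speeds; "tau": joint torques, N m; "tool_pos": TCP position; "eef_rot": TCP orientation; "wrist_force": force on the tool from outside, world axes, zero at the start; "ft_torque": the same for the moment, N m; "width": opening from 0.0 (shut) to 1.0 (fully open).
Only numpy, scipy, OpenCV 4.12 (cv2) and the standard library are available. Lean on these libraries where they do the work, as an engineer would, in place of code of your own. Each camera call takes 0.05 s, during which the arm holds its last target.

## Working session

There is one attempt and no reset: what is moved stays moved. The work goes in short steps, Python scripts to look and compute and a tool call to move; the robot and the scene stay as the last step left them, time stands still between calls to the robot, and variables do not carry over. Pictures are saved under pics/ and viewed, and the job is handed in when it is done.

Besides the shell and the picture viewer there is one more tool, called as name(argument=value, ...) on one line, values as JSON. apply_moves: Moves the arm, as the interface text tells. Its arguments: {"type":"object","properties":{"targets":{"type":"array"},"fingers":{"type":"number"}},"required":["targets"]}

```bash
mkdir -p pics
python3 - <<'E'
from workcell import telemetry, cams, arm
import cv2,numpy as np
for n in ("scene","top"):
    im=cams.read_camera(n); cv2.imwrite(f"pics/{n}0.png",im[:,:,::-1])
    p=cams.camera_params(n); print(n,p)
print(telemetry.state()); print(arm.pinch_z)
E
```

```text
scene {'K': array([[519.95303881,   0.        , 323.34229617],
       [  0.        , 519.95303881, 238.36066822],
       [  0.        ,   0.        ,   1.        ]]), 'cam_to_world': array([[ 0.51583886, -0.61253995,  0.59891993,  1.19703312],
       [ 0.85668414,  0.37013377, -0.35929552, -0.33015901],
       [-0.00159763,  0.6984238 ,  0.71568264,  0.90036709],
       [ 0.        ,  0.        ,  0.        ,  1.        ]])}
top {'K': array([[460.8020888 ,   0.        , 321.22017697],
       [  0.        , 460.8020888 , 234.92665492],
       [  0.        ,   0.        ,   1.        ]]), 'cam_to_world': array([[ 0.0279208 ,  0.99367835, -0.10873716,  0.42878573],
       [-0.99931354,  0.03039659,  0.02117772,  0.06740832],
       [ 0.02434908,  0.10807122,  0.99384492,  1.06670064],
       [ 0.        ,  0.        ,  0.        ,  1.        ]])}
{'time': 0.1, 'joints': array([ 1.10648003e+00,  2.07387350e-01,  1.54277742e+00,  6.35771003e-06,
        1.39350956e+00, -1.50497008e-01]), 'qd': array([-0.00181466, -0.00136634, -0.00261773, -0.00196898,  0.00117716,
       -0.00097841]), 'tau': array([-6.78320630e-04, -3.84095836e+01, -2.92546856e+01, -2.50989979e-04,
        4.85030003e-03,  1.18772738e-05]), 'tool_pos': array([0.17720301, 0.54631042, 0.230228  ]), 'eef_rot': array([[-9.51161022e-01,  3.08693749e-01, -9.37793980e-04],
       [ 3.08695010e-01,  9.51159260e-01, -1.85848193e-03],
       [ 3.18289674e-04, -2.05720789e-03, -9.99997833e-01]]), 'wrist_force': array([-0.00351009,  0.88334122, -0.12222772]), 'ft_torque': array([0.00173434, 0.00457816, 0.02034677]), 'width': 0.9997496064311063}
0.0187
```

View pics/scene0.png

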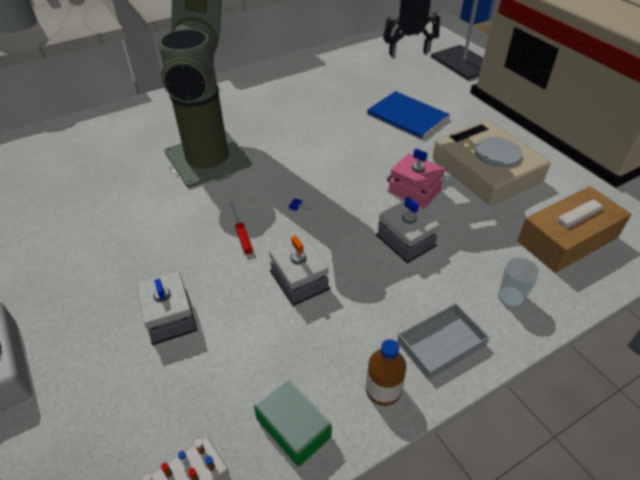

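View pics/top0.png

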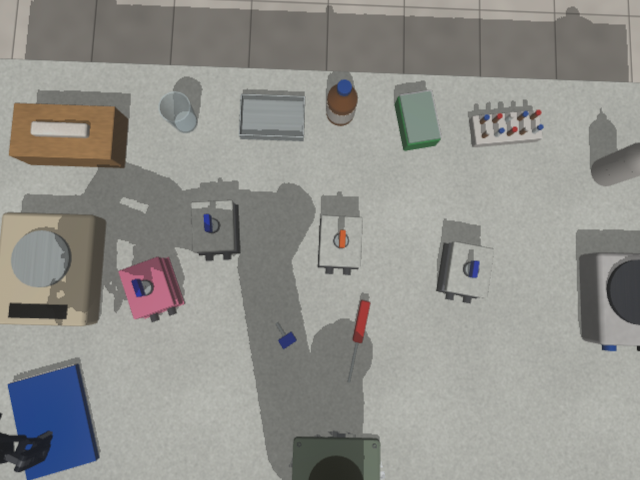

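The pictures show three grey boxes and one pink one. The blue-wing candidates are:
- grey box A: top (209,222), scene (411,205)
- grey box B: top (474,268), scene (161,288)
- pink look-alike: top (138,288), scene (420,156)
- loose blue wing lying on the bench: top (287,340), scene (295,204)
- orange-screw box: top (341,239), scene (297,244)

Next I'll compare A and B by wing height and a close crop.

```bash
cat > h.py <<'E'
import cv2,numpy as np
from workcell import cams
def ray(n,uv):
    p=cams.camera_params(n);K=p["K"];T=p["cam_to_world"]
    d=np.linalg.inv(K)@np.array([uv[0],uv[1],1.]);d=T[:3,:3]@np.array([d[0],-d[1],-d[2]])
    return T[:3,3],d/np.linalg.norm(d)
def plane(n,uv,z):
    o,d=ray(n,uv);return o+d*(z-o[2])/d[2]
def tri(a,b):
    o1,d1=ray("scene",a);o2,d2=ray("top",b)
    s=np.linalg.lstsq(np.c_[d1,-d2],o2-o1,rcond=None)[0]
    p,q=o1+d1*s[0],o2+d2*s[1];return (p+q)/2,np.linalg.norm(p-q)
def blue(im,c,r):
    hsv=cv2.cvtColor(im,cv2.COLOR_RGB2HSV);m=cv2.inRange(hsv,(108,120,50),(130,255,255))
    w=np.zeros_like(m);cv2.circle(w,c,r,255,-1);m&=w
    n,l,st,ce=cv2.connectedComponentsWithStats(m);i=1+st[1:,4].argmax()
    return ce[i],st[i],(l==i)
E
python3 - <<'E'
from h import *
S=cv2.imread("pics/scene0.png");T=cv2.imread("pics/top0.png")
for k,s,t in (("A",(411,205),(209,222)),("B",(161,288),(474,268))):
    a=blue(S[:,:,::-1].copy(),s,22);b=blue(T[:,:,::-1].copy(),t,22)
    print(k,a[0],a[1],b[0],b[1],tri(a[0],b[0]),cv2.minAreaRect(np.argwhere(b[2])[:,::-1].astype(np.float32)))
cr=[cv2.resize(I[y-30:y+30,x-30:x+30],(390,290),interpolation=cv2.INTER_CUBIC) for I,x,y in((S,411,212),(S,163,296),(T,212,226),(T,468,268))]
cv2.imwrite("pics/crop.png",np.vstack([np.hstack(cr[:2]),np.hstack(cr[2:])]))
E
```

```text
A [411.30496454 204.60992908] [405 198  14  15 141] [206.68085106 222.06382979] [204 214   6  18  94] (array([0.55274434, 0.28562545, 0.11717392]), np.float64(0.002208911254559284)) ((206.5, 222.5), (17.0, 5.0), 90.0)
B [159.59090909 288.88181818] [155 279  11  21 110] [474.98780488 268.64634146] [472 261   7  16  82] (array([ 0.47429203, -0.27793687,  0.09639697]), np.float64(0.006447333258623712)) ((474.99237060546875, 268.5615539550781), (5.085424423217773, 15.504340171813965), 7.125016689300537)
```

View pics/crop.png

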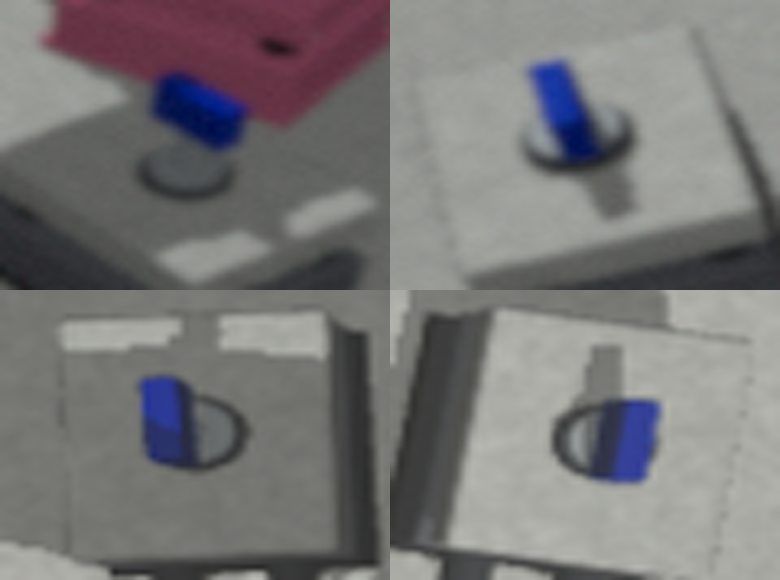

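Run:
```python
from h import *
S=cv2.imread("pics/scene0.png");T=cv2.imread("pics/top0.png")
for I,c,n in((T,(209,222),"top"),(S,(411,205),"scene")):
    x,y=c;hsv=cv2.cvtColor(I,cv2.COLOR_BGR2HSV)[y-14:y+15,x-12:x+13]
    if n=="top":
        for r in hsv: print(' '.join('%3d'%v if (100<h<135 and s>80) else '  .' for h,s,v in r))
    m=np.zeros(I.shape[:2],np.uint8);H=cv2.cvtColor(I,cv2.COLOR_BGR2HSV)
    m=cv2.inRange(H,(105,90,30),(135,255,255));w=np.zeros_like(m);cv2.circle(w,c,20,255,-1);m&=w
    print(n,cv2.moments(m,True)['m10']/cv2.moments(m,True)['m00'],cv2.moments(m,True)['m01']/cv2.moments(m,True)['m00'],cv2.boundingRect(m),cv2.minAreaRect(cv2.findNonZero(m)))
print("flange",plane("top",(212.3,225.4),.077))
print("box left edge", [plane("top",p,.074) for p in ((182+62/6.5,196+30/4.83),(182+72/6.5,196+270/4.83))])
print("box right edge", [plane("top",p,.074) for p in ((182+328/6.5,196+30/4.83),(182+338/6.5,196+265/4.83))])
c=cv2.resize(T[206:246,186:246],(780,520),interpolation=cv2.INTER_CUBIC);cv2.imwrite("pics/cropA.png",c)
```

```text
.   .   .   .   .   .   .   .   .   .   .   .   .   .   .   .   .   .   .   .   .   .   .   .   .
  .   .   .   .   .   .   .   .   .   .   .   .   .   .   .   .   .   .   .   .   .   .   .   .   .
  .   .   .   .   .   .   .   .   .   .   .   .   .   .   .   .   .   .   .   .   .   .   .   .   .
  .   .   .   .   .   .   .   .   .   .   .   .   .   .   .   .   .   .   .   .   .   .   .   .   .
  .   .   .   .   .   .   .   .   .   .   .   .   .   .   .   .   .   .   .   .   .   .   .   .   .
  .   .   .   .   .   .   .   .   .   .   .   .   .   .   .   .   .   .   .   .   .   .   .   .   .
  .   .   .   .   .   .   . 128 132 132 133 122   .   .   .   .   .   .   .   .   .   .   .   .   .
  .   .   .   .   .   .   . 147 149 150 151 135  81   .   .   .   .   .   .   .   .   .   .   .   .
  .   .   .   .   .   .   . 146 148 148 149 136  83  71   .   .   .   .   .   .   .   .   .   .   .
  .   .   .   .   .   .   . 145 148 149 149 138  88  67   .   .   .   .   .   .   .   .   .   .   .
  .   .   .   .   .   .   . 143 148 149 150 141  98  67   .   .   .   .   .   .   .   .   .   .   .
  
[... 1597 characters left out ...]

  .   .   .   .   .   .   .   .   .   .   .   .   .   .   .   .   .   .   .   .   .   .   .   .   .
  .   .   .   .   .   .   .   .   .   .   .   .   .   .   .   .   .   .   .   .   .   .   .   .   .
top 207.125 222.64166666666668 (204, 214, 8, 18) ((207.5, 222.5), (17.0, 7.0), 90.0)
scene 411.158940397351 204.5496688741722 (404, 197, 15, 16) ((411.2307434082031, 204.65382385253906), (16.641006469726562, 10.261953353881836), 33.6900634765625)
flange [0.55052372 0.28141012 0.077     ]
box left edge [array([0.60015729, 0.32953597, 0.074     ]), array([0.49239337, 0.31998065, 0.074     ])]
box right edge [array([0.60301548, 0.24119597, 0.074     ]), array([0.49721331, 0.23274752, 0.074     ])]
```

View pics/cropA.png

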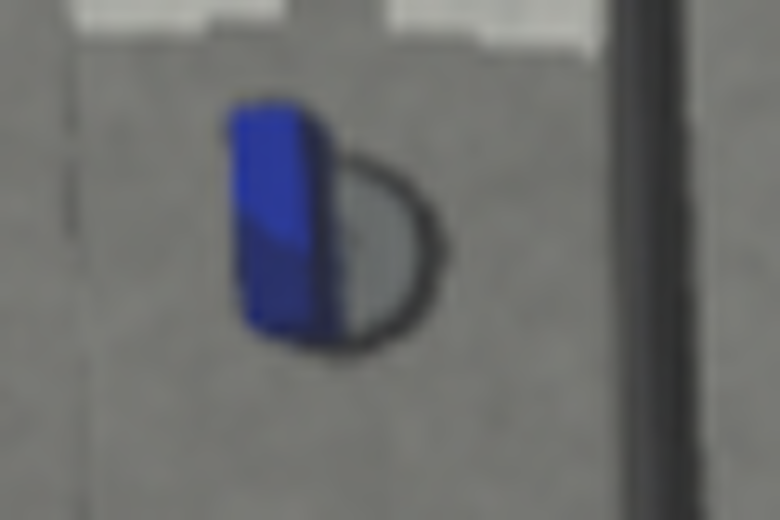

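Run:
```python
from h import *
P=[plane("top",(186+a/13-.5,206+b/13-.5),.128) for a,b in((232,103),(300,103),(312,328),(246,322))]
for p in P: print(p)
print(np.mean(P,0),[np.arctan2(*(P[i]-P[j])[1::-1]) for i,j in((0,3),(1,2))],np.linalg.norm(P[0]-P[1]),np.linalg.norm(P[1]-P[2]))
print(tri((411.2,204.6),(207.1,222.6)))
print(plane("scene",(411.2,204.6),.118))
```

```text
[0.56837476 0.28992266 0.128     ]
[0.56871263 0.27928004 0.128     ]
[0.53312535 0.27547483 0.128     ]
[0.53375483 0.28581635 0.128     ]
[0.55099189 0.28262347 0.128     ] [np.float64(0.1180596572571287), np.float64(0.10652129596907857)] 0.01064798534226016 0.03579013403379499
(array([0.55200586, 0.28530464, 0.11664458]), np.float64(0.00328891797177978))
[0.553585   0.28593626 0.118     ]
```

Box A is the loose one: its wing sits at z ≈ 0.117 with a gap above the flange. B's wing, at 0.096, is home. The target is (0.5515, 0.2835) with wing yaw ≈ 0.1. First I'll move over it.

apply_moves(targets=[[[-0.0364,-0.0112,0],0],[[-0.0364,-0.0112,0],0],[[-0.0364,-0.0112,0],0],[[-0.0364,-0.0112,0],0],[[-0.0364,-0.0112,0],0],[[-0.0364,-0.0112,0],0],[[-0.0364,-0.0112,0],0],[[-0.0364,-0.0112,0],0],[[-0.0364,-0.0112,0],0],[[-0.0364,-0.0112,0],0]], fingers=0.0854)

```text
time: 0.93
tool_pos: [0.4901, 0.3265, 0.2308]
eef_rot: [[-0.951, 0.309, -0.001], [0.309, 0.951, -0.0], [0.001, -0.001, -1.0]]
wrist_force: [0.0, 0.5, 0.2]
width: 1.003
```

apply_moves(targets=[[[-0.0364,-0.0112,0],0],[[-0.0364,-0.0112,0],0],[[0,0,0],-0.1],[[0,0,0],-0.1],[[0,0,0],-0.1],[[0,0,0],-0.1],[[0,0,0],0],[[0,0,0],0]])

```text
time: 1.6
tool_pos: [0.5512, 0.2841, 0.2307]
eef_rot: [[-0.997, -0.084, -0.001], [-0.084, 0.997, -0.0], [0.001, -0.0, -1.0]]
wrist_force: [0.3, -0.5, -0.5]
width: 0.995
```

apply_moves(targets=[[[0,0,0.025],-0.015],[[0,0,0.025],0],[[0,0,0.025],0],[[0,0,0.01],0],[[0,0,0],0]])

```text
time: 2.02
tool_pos: [0.5487, 0.2834, 0.1424]
eef_rot: [[-0.995, -0.1, -0.007], [-0.1, 0.995, -0.003], [0.008, -0.002, -1.0]]
wrist_force: [-0.3, 0.1, -0.4]
width: 1.0
```

Run:
```python
from workcell import cams
import cv2,numpy as np
a=cams.read_camera("scene")[150:270,350:470,::-1];b=cams.read_camera("top")[165:285,150:270,::-1]
cv2.imwrite("pics/above.png",np.hstack([cv2.resize(i,(400,400),interpolation=cv2.INTER_CUBIC) for i in(a,b)]))
```

```text
(no output)
```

View pics/above.png

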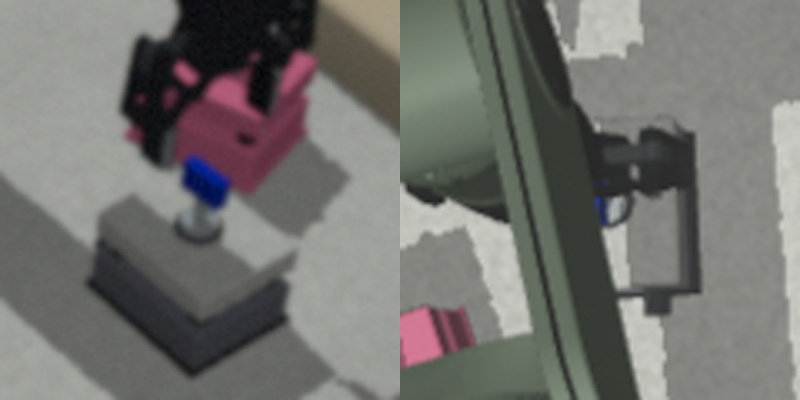

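The left half (scene) shows the open jaws above and either side of the blue wing at scene pixel (411,205), with bare shank visible below it. The right half (top) is mostly hidden by the arm. I'll descend around the wing.

apply_moves(targets=[[[0,0,0.015],0],[[0,0,0.015],0],[[0,0,0.014],0],[[0,0,0],0],[[0,0,0],0],[[0,0,0],0]])

```text
time: 2.62
tool_pos: [0.553, 0.2848, 0.1045]
eef_rot: [[-0.995, -0.101, 0.004], [-0.101, 0.995, 0.001], [-0.004, 0.001, -1.0]]
wrist_force: [0.1, 0.0, 0.2]
width: 1.002
```

apply_moves(targets=[[[0,0,0.005],0],[[0,0,0],0],[[0,0,0],0],[[0,0,0],0]])

```text
time: 2.95
tool_pos: [0.5517, 0.2843, 0.0977]
eef_rot: [[-0.995, -0.101, 0.001], [-0.101, 0.995, 0.0], [-0.001, 0.0, -1.0]]
wrist_force: [0.5, 0.1, 0.3]
width: 0.999
```

Position (0.5517, 0.2843, 0.0977) puts the grasp point at z 0.116. I'll close now.

apply_moves(targets=[[[0,0,0],0],[[0,0,0],0],[[0,0,0],0],[[0,0,0],0],[[0,0,0],0],[[0,0,0],0],[[0,0,0],0],[[0,0,0],0],[[0,0,0],0],[[0,0,0],0]], fingers=0.0)

```text
time: 3.78
tool_pos: [0.5515, 0.2843, 0.0973]
eef_rot: [[-0.995, -0.101, 0.0], [-0.101, 0.995, 0.0], [-0.0, 0.0, -1.0]]
wrist_force: [-0.2, -0.6, 0.6]
width: 0.129
```

apply_moves(targets=[[[0,0,0.003],0],[[0,0,0.003],0],[[0,0,0.003],0],[[0,0,0.002],0],[[0,0,0],0],[[0,0,0],0],[[0,0,0],0],[[0,0,0],0]])

```text
time: 4.45
tool_pos: [0.5517, 0.2843, 0.0887]
eef_rot: [[-0.995, -0.101, 0.0], [-0.101, 0.995, -0.0], [-0.0, -0.0, -1.0]]
wrist_force: [-5.9, -1.6, 12.9]
width: 0.128
```

Sinking 8.6 mm gives 12.9 N, which matches 1.5 N/mm. I'll add a little margin, then turn clockwise.

apply_moves(targets=[[[0,0,0.0015],0],[[0,0,0],0],[[0,0,0],0],[[0,0,0],0.08],[[0,0,0],0.08],[[0,0,0],0.08],[[0,0,0],0.08],[[0,0,0],0.08]])

```text
time: 5.12
tool_pos: [0.5518, 0.2845, 0.0876]
eef_rot: [[-0.955, 0.298, 0.001], [0.298, 0.955, 0.0], [-0.001, 0.0, -1.0]]
wrist_force: [-5.1, -1.8, 14.4]
width: 0.134
```

apply_moves(targets=[[[0,0,0],0.08],[[0,0,0],0.08],[[0,0,0],0.08],[[0,0,0],0.08],[[0,0,0],0.08],[[0,0,0],0.08],[[0,0,0],0.08],[[0,0,0],0.08],[[0,0,0],0],[[0,0,0],0]])

```text
time: 5.95
tool_pos: [0.5519, 0.2846, 0.0876]
eef_rot: [[-0.591, 0.807, 0.001], [0.807, 0.591, 0.0], [-0.0, 0.001, -1.0]]
wrist_force: [-6.1, -1.8, 14.5]
width: 0.126
```

apply_moves(targets=[[[0,0,0],0.08],[[0,0,0],0.08],[[0,0,0],0.08],[[0,0,0],0.08],[[0,0,0],0.08],[[0,0,0],0.08],[[0,0,0],0.08],[[0,0,0],0],[[0,0,0],0],[[0,0,0],0]])

```text
time: 6.78
tool_pos: [0.552, 0.2847, 0.0877]
eef_rot: [[-0.072, 0.997, 0.001], [0.997, 0.072, 0.001], [0.001, 0.001, -1.0]]
wrist_force: [-6.1, -2.5, 14.8]
width: 0.129
```

Turned 1.60 rad at about 14.5 N throughout. I'll ease the load, let go and rise.

apply_moves(targets=[[[0,0,-0.003],0],[[0,0,-0.003],0],[[0,0,-0.003],0],[[0,0,0],0],[[0,0,0],0],[[0,0,0],0]])

```text
time: 7.28
tool_pos: [0.5518, 0.2846, 0.0941]
eef_rot: [[-0.072, 0.997, 0.001], [0.997, 0.072, 0.001], [0.001, 0.001, -1.0]]
wrist_force: [-1.3, 0.2, 5.1]
width: 0.126
```

apply_moves(targets=[[[0,0,0],0],[[0,0,0],0],[[0,0,0],0],[[0,0,0],0],[[0,0,0],0],[[0,0,0],0],[[0,0,0],0],[[0,0,0],0],[[0,0,0],0],[[0,0,0],0]], fingers=0.0854)

```text
time: 8.12
tool_pos: [0.5515, 0.2843, 0.0938]
eef_rot: [[-0.072, 0.997, 0.0], [0.997, 0.072, 0.0], [0.0, 0.0, -1.0]]
wrist_force: [-0.1, 0.5, -0.7]
width: 0.997
```

apply_moves(targets=[[[0,0,-0.015],0],[[0,0,-0.025],0],[[0,0,-0.03],0],[[0,0,-0.03],0],[[0,0,-0.03],0],[[0,0,-0.02],0],[[0,0,0],0],[[0,0,0],0]])

```text
time: 8.78
tool_pos: [0.5524, 0.2846, 0.2457]
eef_rot: [[-0.072, 0.997, 0.004], [0.997, 0.072, 0.001], [0.001, 0.004, -1.0]]
wrist_force: [0.6, 0.6, -0.7]
width: 1.003
```

apply_moves(targets=[[[0,0.035,0],0],[[0,-0.035,0],0],[[0.03,0,0],0],[[0.04,0,0],0],[[0.04,0,0],0],[[0.04,0,0],0],[[0.03,0,0],0],[[0,0,0],0],[[0,0,0],0]])

```text
time: 9.53
tool_pos: [0.5367, 0.4647, 0.2401]
eef_rot: [[-0.075, 0.997, -0.004], [0.997, 0.075, -0.003], [-0.003, -0.004, -1.0]]
wrist_force: [-0.1, -0.4, -0.7]
width: 0.999
```

Run:
```python
from workcell import cams
import cv2,numpy as np
a=cams.read_camera("scene")[150:270,350:470,::-1];b=cams.read_camera("top")[165:285,150:270,::-1]
cv2.imwrite("pics/after.png",np.hstack([cv2.resize(i,(400,400),interpolation=cv2.INTER_CUBIC) for i in(a,b)]))
```

```text
(no output)
```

View pics/after.png

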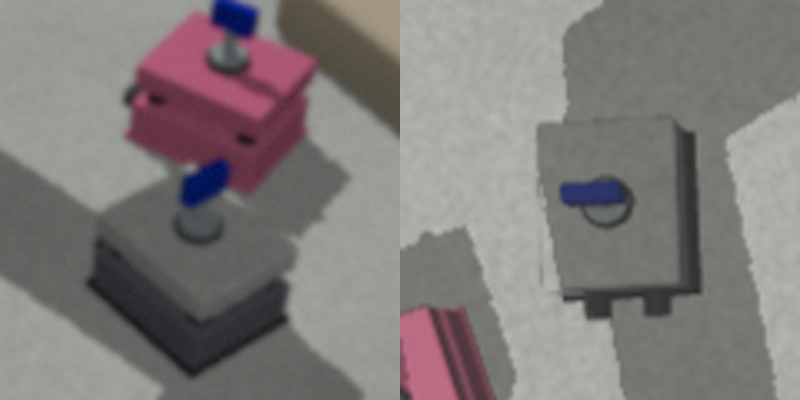

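The wing, at top pixel (328,223) and scene pixel (411,204), now lies across the box. It has turned about 90°, the cover is back up and the gripper is clear of everything.

```bash
python3 -c "
from workcell import finish_job,telemetry
s=telemetry.state();print(s['time'],s['wrist_force'],abs(s['qd']).max());print(finish_job())"
```

```text
9.6333 [-0.11298421 -0.12019358  0.19510395] 0.02291240913455151
the job is handed in; nothing more can be done
None
```

The loose blue screw on the far-left grey box has been pressed, turned clockwise about a quarter turn, and let go. I handed the job in at 9.6 s.

- **Choosing the box:** its wing measured z ≈ 0.117 with shank visible. The other blue wing measured 0.096 and sat right on its flange, so I left that box alone, along with the orange and pink ones.
- **Pressing and turning:** the tool sank about 9.7 mm, and the wrist read 14.4–14.8 N during the turn. The tool turned 1.60 rad clockwise under that load.
- **Last checks:** the final pictures show the wing about 90° from where it started, the cover risen again and the gripper well clear. The wrist force was near zero.
- **What disagreed:** the two camera views put the wing 2–3 mm apart, within about what the calibration allows. A sideways force of about 6 N while pressing went away on release. The thread value itself can't be read directly, so the quarter turn is judged from the tool's turn and the wing's final angle.

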